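# Sweep the inspected nuts out of the tray into the bin

### The arm

A 7-joint arm with a two-finger parallel gripper is mounted at the origin on the work surface; the furniture and walls round the work are solid. World frame = base frame: x ahead of the robot, y to its left, z up, the work surface at z = 0. Lengths are in mm, angles in degrees, forces in N, time in s.
With the tool pointing down it reaches from about 425 to 875 mm from the base axis. Payload 8.4 kg.
Tool frame: the origin (TCP) lies on the mounting face of the last link; the fingertips stand 182 mm ahead of it and the grasp point (between the pads) lies 164 mm ahead of it; z points along the fingers, y is the direction in which the jaws open and shut (so a half turn about z gives the same grasp; the last joint's range is limited). The gripper opens to 87 mm and grips with 3 to 60 N. Pads are 19 mm wide; open, the fingers measure 117 mm over their backs; the gripper's body (75 mm by 190 mm) begins 51 mm behind the grasp point.
Start: joints at [63.358, 19.091, 2.286, 83.961, -0.768, 76.965, -3.352], TCP at [232.481, -606.981, 404.746] pointing down, gripper open.
Joint ranges: [-147.57, 147.57], [-21.85, 119.76], [-74.77, 79.35], [14.55, 137.4], [-85.83, 265.84], [4.83, 119.75], [-152.11, 152.11]. Speed limits (degrees/s): [127.2, 127.2, 159.86, 159.86, 180, 180, 180].

### API

Orientations are given as a 3x3 rotation matrix whose columns are the frame's x, y, z axes.
In Python, from plant import observe, grab_frame, camera_params, finish_job gives the robot as it stands. The module is installed in compiled form; this text tells all that it offers.
- The arm moves only by the tool carry_out, never from a script. Its argument "steps" is a list of rows, each an object with "xyz": the shift along the world's x, y, z in units of 50 mm (1.0 is 50 mm), a list of three; "dr": the turn, a rotation vector about the world's x, y, z in units of 8 degrees (1.0 is 8 degrees), a list of three; "fingers": the closure in counts, from 0 (fully open) to 255 (shut). In form: [{"xyz": [tx, ty, tz], "dr": [rx, ry, rz], "fingers": fingers}, ...]. A call has 1 to 20 rows; each row shifts and turns the commanded pose from where the row before left it; what a row does not reach is not made up. A row lasts 1/8 s, in which the tool goes at most 62.5 mm and 10.7 degrees, less where a joint would pass 70% of its speed; a pose out of reach is approached as far as the arm can. A call is refused whole if a number of a shift passes 1 or a number of a turn 1, either way. A call with a gripper value outside its range is refused whole. The fingers move at their own pace and stop on an object; the grip force is fixed at half the most. Time passes only in rows, so rows that do not move let the fingers close. It gives the time, the measured TCP pose, the force and the opening at its end, in the units of the state.
- observe(): the state, without advancing time (a new reading comes with each control period).
- grab_frame(name): name is "side" or "top" or "wrist"; returns (picture, depth): 420x560x3 uint8, red, green, blue; 420x560 float32, mm along the optical axis (not along the pixel's ray), 0 where there is no reading.
- camera_params(name): a dict with "camera_matrix" (3x3 intrinsics, pixels), "R" (3x3) and "t" (3): a world point X has camera coordinates R X + t; the wrist camera has in their place "tool_from_camera" (4x4, takes a point from camera to tool coordinates, whose origin is the TCP and whose axes are the flange's). Camera axes: x right, y down, z forward; pixel columns grow to the right and rows downward; lengths in mm; the calibration is good to about 2 mm. A picture is of the moment at which its call begins: read the wrist's pose just before it. camera_params takes no time and is no camera call.
- finish_job(): hands the job in, once; it reports no verdict.
The state is a dict: "t": time; "joint_positions": joint angles; "joint_velocities": joint speeds; "effort": joint torques, N m; "eef_pos": TCP position; "eef_rot": TCP orientation; "wrist_force": force on the tool from outside, world axes, zero at the start; "ft_torque": the same for the moment, N m; "width": finger opening in mm.
Only numpy, scipy, OpenCV 4.12 (cv2) and the standard library are available. Lean on these libraries where they do the work, as an engineer would, in place of code of your own. Each camera call takes 0.05 s, during which the arm holds its last target. There are 200 camera calls.

### The job

The nuts on the inspection tray have been checked. Using only the closed fingertips, push the tray's sliding shutter fully open by its post, sweep all four nuts along the tray and out over the spout into the open-fronted bin, then push the shutter fully shut again for the next batch. Only push things, never pick anything up, and leave the bin, the loupe on the tray and the small bottle beside the tray standing where they are.

Things in the scene. Friction and masses are not known exactly. Their poses are not given: they have to be found in the camera images.
- tray: Aluminium inspection tray on four legs with a black rubber floor, fixed. Origin at bench level (z = 0) under its middle, z up. The floor is 58 mm above the bench; inside it spans x -78 to 78 mm and y -100 to 100 mm. The walls are 2 mm thick, their rim 26 mm above the floor. The end wall at y = -101 has an outlet, open at the top, from x = -78 to -13, closed by the shutter's plate just outside it, at y = -105.
- outlet (a point): Middle of the tray's outlet at floor level (58 mm up), at x = -46, y = -101 mm in the tray's frame. Its axes are the tray's: the nuts go out along -y.
- spout_edge (a point): Middle of the outer edge of the spout (x = -46, y = -129 mm in the tray's frame). From the outlet to this edge the floor runs on level, 64 mm wide between two low cheeks (16 mm high, from y = -110 to -128 mm); beyond the edge a lip bends steeply down into the bin, so a nut pushed over the edge drops into the bin.
- shutter (a joint): Slide of the shutter in m: 0 = fully shut, 0.066 = fully open. It grows as the shutter moves along the tray's +x. It slides with about 1.5 N of friction and stays where it is left. It may stand a few mm open at the start.
- post (a point): Middle of the upright round metal post on the shutter, by which it is pushed either way: 16 mm in diameter, from 88 to 109 mm above the bench (this point 98 mm). It stands on a tab folded outwards, 16 mm outside the middle of the shutter's plate (at y = -121 in the tray's frame). The plate is 66 mm wide, 3 mm thick and, like the tab, reaches 85 mm above the bench.
- nut_1_mid (a point): Centre of a loose steel M12 hexagon nut lying flat on the tray's floor: 19 mm across flats, 22 mm across corners, 10.5 mm thick, about 18 g; this point is 5 mm above the floor it lies on. All four nuts are alike.
- nut_2_mid (a point): Centre of a loose steel M12 hexagon nut lying flat on the tray's floor: 19 mm across flats, 22 mm across corners, 10.5 mm thick, about 18 g; this point is 5 mm above the floor it lies on. All four nuts are alike.
- nut_3_mid (a point): Centre of a loose steel M12 hexagon nut lying flat on the tray's floor: 19 mm across flats, 22 mm across corners, 10.5 mm thick, about 18 g; this point is 5 mm above the floor it lies on. All four nuts are alike.
- nut_4_mid (a point): Centre of a loose steel M12 hexagon nut lying flat on the tray's floor: 19 mm across flats, 22 mm across corners, 10.5 mm thick, about 18 g; this point is 5 mm above the floor it lies on. All four nuts are alike.
- bin: Loose blue open-fronted parts bin, 168 x 112 x 97 mm, under the spout with its low front (43 mm high) towards the tray. Origin: middle of its underside; x points from the low front (x = -80) to the tall back (x = 77); inside 94 mm wide in y, inner floor 4 mm up. The sides rise from the front to 97 mm at the back.
- loupe_mid (a point): Middle of a black eye loupe, 43 mm in diameter, 37 mm tall, standing loose on the tray's floor in the corner farthest from the outlet (about x = 50, y = 75 in the tray's frame); it is not to be moved. This point is 18 mm above the floor.
- vial_mid (a point): Loose white bottle with a green cap, 27 mm in diameter, 57 mm tall, standing loose on the bench beyond the tray's end opposite the outlet; it is not to be moved. This point is 28 mm up.

How it is judged (in metres and radians):
On the way, in this order (a step that is already met when the one before it is completed fails the run):
1. the shutter is pushed fully open (value of joint shutter above 0.06 m), for 0.2 s.
2. all four nuts are in the bin (x of nut_1_mid in the frame of bin between -0.08 and 0.077 m and y of nut_1_mid in the frame of bin between -0.049 and 0.049 m and z of each of nut_1_mid, nut_2_mid, nut_3_mid, nut_4_mid in the frame of bin below 0.048 m and x of nut_2_mid in the frame of bin between -0.08 and 0.077 m and y of nut_2_mid in the frame of bin between -0.049 and 0.049 m and x of nut_3_mid in the frame of bin between -0.08 and 0.077 m and y of nut_3_mid in the frame of bin between -0.049 and 0.049 m and x of nut_4_mid in the frame of bin between -0.08 and 0.077 m and y of nut_4_mid in the frame of bin between -0.049 and 0.049 m), for 0.2 s.
At the end, for the whole second after the job is handed in: The shutter is shut to within 4 mm, all four nuts lie at rest down in the bin (centres within its walls and less than 48 mm above its underside), and the bin stands upright within 20 mm of where it was (all of step 2 and value of joint shutter below 0.004 m and linear speed of each of nut_1, nut_2, nut_3, nut_4 below 0.02 m/s and distance of bin from where it was at the start of the episode below 0.02 m and angle between bin's own z axis and vertical below 0.1 rad); the robot touches nothing.
It fails at once if a nut was picked up: its centre rose 20 mm above the tray's floor (height (world z) of any of nut_1_mid, nut_2_mid, nut_3_mid, nut_4_mid above 0.078 m).
It fails at once if the bin was shoved or lifted by more than 25 mm (distance of bin from where it was at the start of the episode above 0.025 m).
It fails at once if the loupe on the tray was moved by more than 15 mm (distance of loupe_mid from where it was at the start of the episode above 0.015 m).
It fails at once if the bottle beside the tray was moved by more than 15 mm (distance of vial_mid from where it was at the start of the episode above 0.015 m).
It also fails if it takes over 64 s, if anything falls off the work surface, if the arm or the gripper's body presses on something with over 40 N, if the wrist force passes 120 N, or if a joint passes its speed limit or range.

## Working session

There is one attempt and no reset: what is moved stays moved. The work goes in short steps, Python scripts to look and compute and a tool call to move; the robot and the scene stay as the last step left them, time stands still between calls to the robot, and variables do not carry over. Pictures are saved under pics/ and viewed, about 8 in all and at most 12, crops included, and the job is handed in when it is done.

Besides the shell and the picture viewer there is one more tool, called as name(argument=value, ...) on one line, values as JSON. carry_out: Moves the arm, as the interface text tells. Its arguments: {"type":"object","properties":{"steps":{"type":"array"}},"required":["steps"]}

```bash
mkdir -p pics
cat > h.py <<'E'
import numpy as np, cv2
from plant import observe, grab_frame, camera_params, finish_job
def save(im,n): cv2.imwrite(f'pics/{n}.png',im[...,::-1])
def cloud(name,d,s=None):
    c=camera_params(name);K=np.array(c['camera_matrix'])
    v,u=np.mgrid[:d.shape[0],:d.shape[1]]
    P=np.stack([(u-K[0,2])/K[0,0]*d,(v-K[1,2])/K[1,1]*d,d],-1)
    if 'R' in c: return (P-np.array(c['t']).ravel())@np.array(c['R'])
    T=np.array(c['tool_from_camera']);P=P@T[:3,:3].T+T[:3,3]
    return P@np.array(s['eef_rot']).T+np.array(s['eef_pos'])
E
python3 - <<'E'
from h import *
s=observe();print(s)
ims=[]
for n in('top','side'):
    im,d=grab_frame(n);save(im,n+'0');np.savez(n+'0.npz',im=im,d=d)
    print(n,camera_params(n))
E
```

```text
{'t': 0.0, 'joint_positions': array([63.35815003, 19.13245032,  2.28469303, 84.01210353, -0.76640837,
       76.96369959, -3.3513436 ]), 'joint_velocities': array([-0.04221577, -0.00145804,  0.03077502, -0.06658683,  0.03363025,
       -0.03178475, -0.00584865]), 'effort': array([ 7.80011287e-04, -6.56353211e+01,  1.33568175e+00, -4.03801703e+01,
       -5.97102195e-02,  4.48652613e-02,  1.94999097e-04]), 'eef_pos': array([ 232.4199125 , -606.84158639,  403.84232674]), 'eef_rot': array([[ 9.33844149e-01,  3.57679478e-01, -7.04269151e-04],
       [ 3.57680146e-01, -9.33843013e-01,  1.46310226e-03],
       [-1.34355174e-04, -1.61821257e-03, -9.99998682e-01]]), 'wrist_force': array([-0.21558328, -1.0727197 , -0.82426539]), 'ft_torque': array([0.01382774, 0.00132944, 0.0034094 ]), 'width': 86.94836925480675}
top {'camera_matrix': array([[429.90968634,   0.        , 281.79898043],
       [  0.        , 429.90968634, 213.64147773],
       [  0.        ,   0.        ,   1.        ]]), 'R': array([[-0.02259014, -0.99960691, -0.01660468],
       [-0.99206897,  0.02446779, -0.12329029],
       [ 0.1236481 ,  0.01368784, -0.99223172]]), 't': array([-70.12104657, 463.73948994, 885.09801665])}
side {'camera_matrix': array([[525.35374095,   0.        , 286.57939229],
       [  0.        , 525.35374095, 214.83852784],
       [  0.        ,   0.        ,   1.        ]]), 'R': array([[-0.85615795, -0.5162576 ,  0.02171763],
       [-0.3574985 ,  0.56147884, -0.74628167],
       [ 0.3730796 , -0.64669901, -0.66527589]]), 't': array([331.29072468, 278.83463083, 929.7471072 ])}
```

View pics/top0.png

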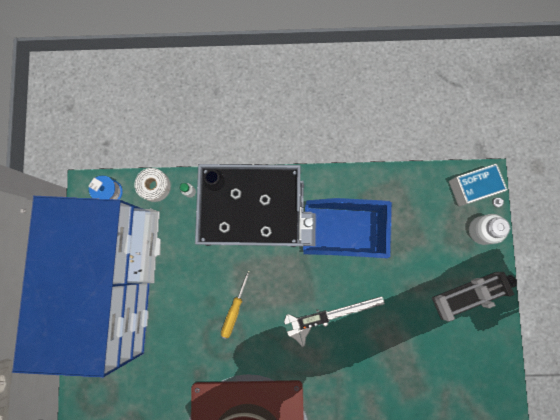

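View pics/side0.png

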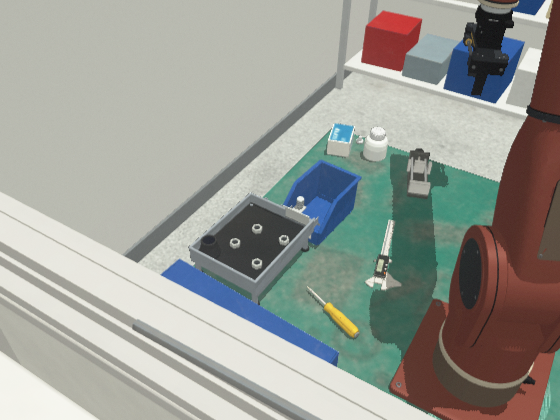

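Tray's +x is about world +x (up in the top view), its outlet is to the right, and the nuts are at about (236,193), (265,199), (224,227), (266,231). The post is near (308,222). Now I'll measure these.

Run:
```python
from h import *
z=np.load('top0.npz');im,d=z['im'],z['d'];P=cloud('top',d)
c=camera_params('top');K,R,t=c['camera_matrix'],c['R'],c['t']
def ray(u,v,h):
    C=-R.T@t; r=R.T@np.array([(u-K[0,2])/K[0,0],(v-K[1,2])/K[1,1],1]); return C+r*(h-C[2])/r[2]
box=np.zeros(d.shape,bool);box[155:265,185:400]=1
for lo,hi in((50,62),(79,89)):
    m=box&(P[...,2]>lo)&(P[...,2]<hi); m[:,305:]=0
    q=P[m][:,:2].astype(np.float32);print(lo,len(q),cv2.minAreaRect(q),q.min(0),q.max(0))
g=cv2.cvtColor(im,cv2.COLOR_RGB2GRAY)
m=((g>90)&box).astype(np.uint8)
n,l,st,ce=cv2.connectedComponentsWithStats(m)
for i in range(1,n):
    if 15<st[i,4]<300: print(st[i],ce[i].round(1),ray(*ce[i],68.5).round(1))
m=box&(P[...,2]>100)&(P[...,2]<115);print('post px',np.argwhere(m)[:,::-1].mean(0),P[m].mean(0),m.sum())
C=cv2.resize(im[150:270,175:400],None,fx=3.5,fy=3.5,interpolation=cv2.INTER_CUBIC);save(C,'crop')
s=box.copy();s[:,:300]=0
hsv=cv2.cvtColor(im,cv2.COLOR_RGB2HSV);b=s&(hsv[...,0]>105)&(hsv[...,0]<125)&(hsv[...,1]>150)
q=P[b&(P[...,2]>30)];print('bin',cv2.minAreaRect(q[:,:2].astype(np.float32)),q[:,2].max())
```

```text
50 6742 ((479.0821228027344, -3.9617843627929688), (249.61032104492188, 153.79873657226562), 87.59451293945312) [ 397.10056 -127.13213] [558.2965  119.16325]
79 1118 ((476.8008117675781, -18.197975158691406), (217.8225555419922, 164.37759399414062), 87.80287170410156) [ 391.5599   -125.791725] [561.47046  92.70851]
[230 188  11  11  73] [235.4 193.2] [501.5  12.4  68.5]
[259 194  12  11  72] [264.5 199.4] [487.  -47.1  68.5]
[219 222  11  11  74] [223.9 226.9] [432.8  36.3  68.5]
[357 222  10   5  23] [360.8 224.2] [ 431.6 -240.5   68.5]
[260 226  12  11  73] [265.5 231. ] [422.4 -48.   68.5]
[319 231   7  10  23] [322. 236.] [ 409.7 -161.5   68.5]
[324 232  23  15 143] [335.4 241.1] [ 398.8 -188.    68.5]
[344 233  16  16 112] [352.1 241. ] [ 398.2 -221.6   68.5]
post px [309.38333333 221.68333333] [ 435.02945606 -135.05968048  108.23714831] 60
bin ((411.9793395996094, -195.24362182617188), (193.6493377685547, 140.38905334472656), 85.81562805175781) 934.2325665539339
```

View pics/crop.png

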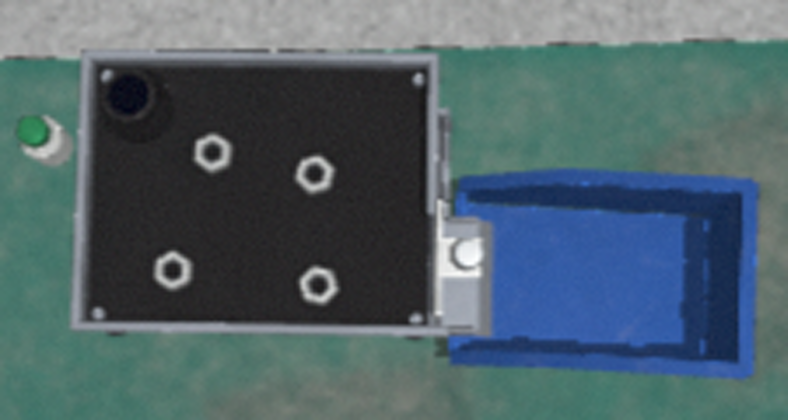

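The crop shows the rim corners at about (82,52), (437,56), (437,329), (72,328), the post at (466,252), and the shutter plate closing the lower part of the right wall.

```bash
cat >> h.py <<'E'
def ray(u,v,h,name='top'):
    c=camera_params(name);K,R,t=c['camera_matrix'],c['R'],c['t']
    C=-R.T@t; r=R.T@np.array([(u-K[0,2])/K[0,0],(v-K[1,2])/K[1,1],1]); return C+r*(h-C[2])/r[2]
E
python3 - <<'E'
from h import *
px=np.array([(82,52),(437,56),(437,329),(72,328)])/3.5+[175-.36,150-.36]
W=np.array([ray(*p,84)[:2] for p in px]);print(W)
T=np.array([(80,102),(80,-102),(-80,-102),(-80,102)],float)
c=W.mean(0);H=T.T@(W-c);a=np.arctan2(H[0,1]-H[1,0],H[0,0]+H[1,1])
R=np.array([[np.cos(a),-np.sin(a)],[np.sin(a),np.cos(a)]])
print('c',c,'deg',np.degrees(a),'res',W-c-T@R.T)
for n,p in dict(n1=(501.5,12.4),n2=(487,-47.1),n3=(432.8,36.3),n4=(422.4,-48),post=(435,-135.1)).items(): print(n,((np.array(p)-c)@R).round(1))
lo=np.array((130/3.5+175,95/3.5+150));l=ray(*lo,95)[:2];print('loupe',l,(l-c)@R)
v=ray(32/3.5+175,129/3.5+150,57);print('vial',v,(v[:2]-c)@R)
for p in [(-46,-101),(-46,-129),(-46,0),(60,-121),(-80,-121)]: print(p,(c+R@np.array(p,float)).round(1))
# finger geometry from side? print bin far corners
for p in [(458,180),(757,180),(752,375),(452,364)]: print('bin',ray(p[0]/3.5+175,p[1]/3.5+150,97 if p[0]>600 else 43))
E
```

```text
[[ 559.61381234   85.73247782]
 [ 551.78278924 -119.77478645]
 [ 394.44926461 -115.42047596]
 [ 399.86964927   91.17606044]]
c [476.42887886 -14.57168104] deg -1.814708226372117 res [[-0.00501216  0.88870259]
 [-1.37589824 -0.72087501]
 [ 1.21033138 -1.43333865]
 [ 0.17057902  1.26551108]]
n1 [24.2 27.8]
n2 [ 11.6 -32.2]
n3 [-45.2  49.5]
n4 [-52.9 -35.1]
post [ -37.6 -121.8]
loupe [530.3567039   55.22528764] [51.69049407 71.46971367]
vial [519.5031387  120.41717623  57.        ] [ 38.77791874 136.28520267]
(-46, -101) [ 427.3 -114.1]
(-46, -129) [ 426.4 -142.1]
(-46, 0) [430.5 -13.1]
(60, -121) [ 532.6 -137.4]
(-80, -121) [ 392.6 -133. ]
bin [ 484.6289993  -132.23026671   43.        ]
bin [ 472.20521849 -297.24906967   97.        ]
bin [ 363.63022329 -288.64633427   97.        ]
bin [ 375.06567362 -125.4623014    43.        ]
```

carry_out(steps=[{"xyz":[0.29,0.79,0],"dr":[0,0,0.7],"fingers":255},{"xyz":[0.29,0.79,0],"dr":[0,0,0.7],"fingers":255},{"xyz":[0.29,0.79,0],"dr":[0,0,0.7],"fingers":255},{"xyz":[0.29,0.79,0],"dr":[0,0,0.7],"fingers":255},{"xyz":[0.29,0.79,0],"dr":[0,0,0.7],"fingers":255},{"xyz":[0.29,0.79,0],"dr":[0,0,0.7],"fingers":255},{"xyz":[0.29,0.79,0],"dr":[0,0,0.7],"fingers":255},{"xyz":[0.29,0.79,0],"dr":[0,0,0.7],"fingers":255},{"xyz":[0.29,0.79,0],"dr":[0,0,0.7],"fingers":255},{"xyz":[0.29,0.79,0],"dr":[0,0,0.7],"fingers":255},{"xyz":[0.29,0.79,0],"dr":[0,0,0.7],"fingers":255},{"xyz":[0.29,0.79,0],"dr":[0,0,0.7],"fingers":255},{"xyz":[0,0,0],"dr":[0,0,0],"fingers":255}])

```text
t: 1.72
eef_pos: [407.2, -130.1, 404.7]
eef_rot: [[0.026, 1.0, 0.0], [1.0, -0.026, 0.0], [0.0, 0.0, -1.0]]
wrist_force: [-0.8, -0.1, 0.3]
width: 0.3
```

Run:
```python
from h import *
s=observe();im,d=grab_frame('wrist');save(im,'w1');P=cloud('wrist',d,s)
print(s['joint_positions'].round(1),camera_params('wrist')['tool_from_camera'])
m=(P[...,2]>102)&(P[...,2]<115);q=P[m].astype(np.float32);print(m.sum(),np.median(q,0) if len(q) else '',q.min(0),q.max(0))
```

```text
[ 39.1  -6.3 -25.  111.6  -2.8  74.1  13.4] [[ 1.04460850e-03 -9.65534984e-01 -2.60271212e-01  6.97335806e+01]
 [ 9.99998920e-01  7.39616518e-04  1.26975913e-03  4.24434513e-02]
 [-1.03349597e-03 -2.60272258e-01  9.65534714e-01  2.03864741e+01]
 [ 0.00000000e+00  0.00000000e+00  0.00000000e+00  1.00000000e+00]]
343 [ 435.35852 -133.96938  108.95066] [ 427.74713 -142.70065  102.45946] [ 443.6418   -126.943825  110.82022 ]
```

View pics/w1.png

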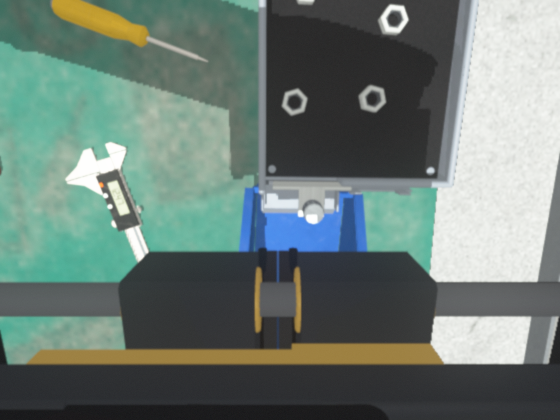

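The wrist view shows the post at pixel (313,212), which gives world (435.4, -134), matching the top view. Going down behind it and pushing it open.

carry_out(steps=[{"xyz":[-0.04,-0.04,-0.87],"dr":[0,0,0],"fingers":255},{"xyz":[0,-0.04,-0.87],"dr":[0,0,0],"fingers":255},{"xyz":[0,0,-0.5],"dr":[0,0,0],"fingers":255},{"xyz":[0,0,-0.36],"dr":[0,0,0],"fingers":255},{"xyz":[0,0,0],"dr":[0,0,0],"fingers":255},{"xyz":[0.15,-0.005,0],"dr":[0,0,0],"fingers":255},{"xyz":[0.15,-0.005,0],"dr":[0,0,0],"fingers":255},{"xyz":[0.15,-0.005,0],"dr":[0,0,0],"fingers":255},{"xyz":[0.15,-0.005,0],"dr":[0,0,0],"fingers":255}])

```text
t: 2.9
eef_pos: [435.1, -138.1, 275.0]
eef_rot: [[0.032, 0.999, 0.0], [0.999, -0.032, -0.0], [-0.0, 0.0, -1.0]]
wrist_force: [-1.9, -1.5, 1.9]
width: 0.6
```

carry_out(steps=[{"xyz":[0.15,0,0],"dr":[0,0,0],"fingers":255},{"xyz":[0.15,0,0],"dr":[0,0,0],"fingers":255},{"xyz":[0.15,0,0],"dr":[0,0,0],"fingers":255},{"xyz":[0.15,0,0],"dr":[0,0,0],"fingers":255},{"xyz":[0.1,0,0],"dr":[0,0,0],"fingers":255},{"xyz":[0,0,0],"dr":[0,0,0],"fingers":255}])

```text
t: 3.65
eef_pos: [470.0, -137.7, 274.8]
eef_rot: [[0.032, 0.999, 0.001], [0.999, -0.032, 0.0], [0.0, 0.001, -1.0]]
wrist_force: [-0.2, -1.4, 0.1]
width: 0.6
```

carry_out(steps=[{"xyz":[0.05,0,0],"dr":[0,0,0],"fingers":255},{"xyz":[0.05,0,0],"dr":[0,0,0],"fingers":255}])

```text
t: 3.9
eef_pos: [474.5, -137.8, 274.8]
eef_rot: [[0.032, 0.999, -0.0], [0.999, -0.032, 0.0], [0.0, -0.0, -1.0]]
wrist_force: [-2.4, -0.3, 0.5]
width: 0.5
```

carry_out(steps=[{"xyz":[0.04,0,0],"dr":[0,0,0],"fingers":255},{"xyz":[0.04,0,0],"dr":[0,0,0],"fingers":255}])

```text
t: 4.15
eef_pos: [477.1, -138.0, 274.5]
eef_rot: [[0.032, 0.999, -0.005], [0.999, -0.032, 0.0], [0.0, -0.005, -1.0]]
wrist_force: [-18.8, 2.2, 14.7]
width: 0.4
```

carry_out(steps=[{"xyz":[-0.15,0,0],"dr":[0,0,0],"fingers":255},{"xyz":[-0.1,0,0.8],"dr":[0,0,0],"fingers":255},{"xyz":[0,0,0.9],"dr":[0,0,0],"fingers":255},{"xyz":[0,0,0.8],"dr":[0,0,0],"fingers":255},{"xyz":[0,0,0],"dr":[0,0,0],"fingers":255}])

```text
t: 4.78
eef_pos: [466.9, -138.0, 403.1]
eef_rot: [[0.032, 0.999, 0.006], [0.999, -0.032, -0.002], [-0.002, 0.006, -1.0]]
wrist_force: [-0.3, 0.3, -0.3]
width: 0.4
```

```bash
cat >> h.py <<'E'
c0=np.array([476.43,-14.57]);a0=np.radians(-1.81);R0=np.array([[np.cos(a0),-np.sin(a0)],[np.sin(a0),np.cos(a0)]])
def tr(p): return ((np.asarray(p)[...,:2]-c0)@R0).round(1)
def nuts(name,s=None,show=None):
    im,d=grab_frame(name);P=cloud(name,d,s)
    if show: save(im,show)
    g=cv2.cvtColor(im,cv2.COLOR_RGB2GRAY);q=tr(P)
    m=((g>85)&(np.abs(P[...,2]-67)<9)&(abs(q[...,0])<76)&(q[...,1]<97)&(q[...,1]>-140)).astype(np.uint8)
    m=cv2.morphologyEx(m,cv2.MORPH_CLOSE,np.ones((5,5)))
    n,l,st,ce=cv2.connectedComponentsWithStats(m)
    for i in range(1,n):
        if st[i,4]>25:
            w=np.median(P[l==i],0);b=P[l==i];print('nut?',st[i,4],((b.min(0)+b.max(0))/2).round(1),tr((b.min(0)+b.max(0))/2),(b.max(0)-b.min(0)).round())
    return im,d,P
E
python3 - <<'E'
from h import *
s=observe();print(s['eef_pos'])
im,d,P=nuts('wrist',s,'w2')
m=(P[...,2]>102)&(P[...,2]<115);b=P[m];print('post',m.sum(),b.min(0),b.max(0),tr((b.min(0)+b.max(0))/2))
E
```

```text
[ 466.87944594 -137.97018331  403.12376477]
nut? 447 [492.  -24.6 219.4] [15.9 -9.6] [ 45.  87. 326.]
nut? 391 [484.6 -52.5 219.5] [  9.3 -37.7] [ 31.  32. 326.]
nut? 408 [440.2 -53.4 219.7] [-34.9 -40. ] [ 58.  30. 326.]
nut? 2706 [ 472.8 -106.1  218.8] [ -0.8 -91.6] [152.  76. 328.]
nut? 50 [ 482.8 -152.6   60.6] [  10.7 -137.8] [8. 5. 5.]
post 354 [ 485.17622183 -144.47290274  102.79489855] [ 501.1678862  -129.12199169  111.33139144] [  20.6 -121.6]
```

View pics/w2.png

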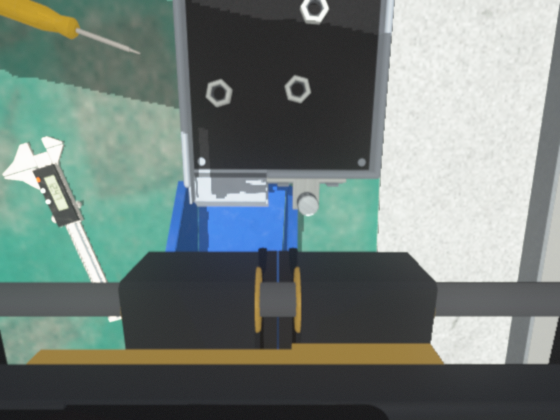

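```bash
sed -i 's/b=P\[l==i\];print/b=P[(l==i)\&(d>0)\&(abs(P[...,2]-67)<9)];print/' h.py
python3 - <<'E'
from h import *
nuts('wrist',observe())
E
```

```text
nut? 439 [503.7   9.9  64.3] [26.4 25.3] [23. 18. 12.]
nut? 393 [488.9 -48.7  64.4] [ 13.5 -33.7] [22. 21. 13.]
nut? 402 [423.6 -49.   63.9] [-51.8 -36.1] [22. 22. 12.]
nut? 2682 [ 473.  -122.7   66.9] [  -0.  -108.2] [152.  42.  18.]
nut? 47 [ 483.  -152.    60.5] [  10.9 -137.2] [8. 6. 4.]
```

carry_out(steps=[{"xyz":[-0.28,0.78,-0.5],"dr":[0,0,0],"fingers":255},{"xyz":[-0.28,0.78,-0.6],"dr":[0,0,0],"fingers":255},{"xyz":[-0.28,0.78,-0.8],"dr":[0,0,0],"fingers":255},{"xyz":[0,0,-0.7],"dr":[0,0,0],"fingers":255},{"xyz":[0,0,-0.4],"dr":[0,0,0],"fingers":255},{"xyz":[0,0,-0.1],"dr":[0,0,0],"fingers":255},{"xyz":[0,0,0],"dr":[0,0,0],"fingers":255}])

```text
t: 5.75
eef_pos: [423.8, -21.0, 244.5]
eef_rot: [[0.032, 0.999, -0.001], [0.999, -0.032, 0.0], [0.0, -0.001, -1.0]]
wrist_force: [0.3, 0.3, 1.1]
width: 0.5
```

carry_out(steps=[{"xyz":[-0.005,-0.2,0],"dr":[0,0,0],"fingers":255},{"xyz":[-0.005,-0.2,0],"dr":[0,0,0],"fingers":255},{"xyz":[-0.005,-0.2,0],"dr":[0,0,0],"fingers":255},{"xyz":[-0.005,-0.2,0],"dr":[0,0,0],"fingers":255},{"xyz":[-0.005,-0.2,0],"dr":[0,0,0],"fingers":255},{"xyz":[-0.005,-0.2,0],"dr":[0,0,0],"fingers":255},{"xyz":[-0.005,-0.2,0],"dr":[0,0,0],"fingers":255},{"xyz":[-0.005,-0.2,0],"dr":[0,0,0],"fingers":255},{"xyz":[-0.005,-0.2,0],"dr":[0,0,0],"fingers":255},{"xyz":[-0.005,-0.2,0],"dr":[0,0,0],"fingers":255},{"xyz":[-0.005,-0.2,0],"dr":[0,0,0],"fingers":255},{"xyz":[-0.005,-0.2,0],"dr":[0,0,0],"fingers":255},{"xyz":[0,0,0],"dr":[0,0,0],"fingers":255}])

```text
t: 7.38
eef_pos: [420.9, -141.8, 244.7]
eef_rot: [[0.033, 0.999, -0.0], [0.999, -0.033, -0.0], [-0.0, -0.0, -1.0]]
wrist_force: [0.4, 0.2, -0.3]
width: 0.2
```

carry_out(steps=[{"xyz":[0,0.2,0.6],"dr":[0,0,0],"fingers":255},{"xyz":[0,0,0.9],"dr":[0,0,0],"fingers":255},{"xyz":[0.2,0,0.9],"dr":[0,0,0],"fingers":255},{"xyz":[0,0,0],"dr":[0,0,0],"fingers":255}])

```text
t: 7.88
eef_pos: [432.4, -130.6, 368.1]
eef_rot: [[0.031, 0.999, 0.006], [1.0, -0.031, -0.002], [-0.002, 0.006, -1.0]]
wrist_force: [0.0, 0.8, -0.3]
width: 1.0
```

Run:
```python
from h import *
nuts('wrist',observe(),'w3');print('top');nuts('top',show='t3')
```

```text
nut? 497 [504.1   8.2  64.5] [26.9 23.7] [24. 14. 13.]
nut? 517 [488.9 -47.9  64.2] [ 13.5 -32.9] [21. 22. 12.]
nut? 57 [ 402.9 -105.4   59.5] [-70.6 -93.1] [7. 6. 3.]
nut? 3262 [ 472.9 -125.3   67. ] [  -0.  -110.8] [152.  36.  18.]
nut? 78 [ 482.7 -151.7   60.5] [  10.6 -136.9] [9. 6. 5.]
top
nut? 89 [503.   14.   64.5] [25.7 29.4] [22. 21. 13.]
nut? 93 [433.3  36.9  64.4] [-44.7  50.1] [21. 20. 13.]
```

View pics/w3.png

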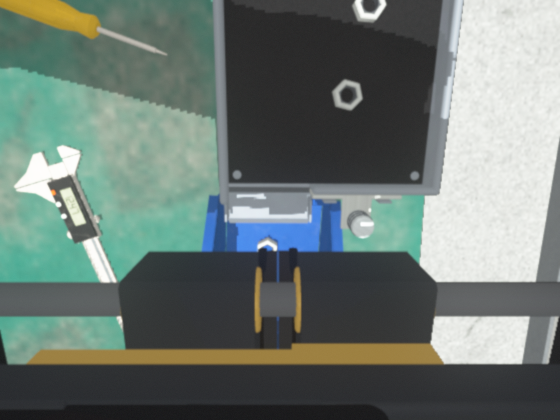

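Nut 4 is lying in the bin, at pixel (266,243). Next is nut 3 at (433.3, 36.9).

carry_out(steps=[{"xyz":[0.03,0.97,0],"dr":[0,0,0],"fingers":255},{"xyz":[0,0.97,-0.2],"dr":[0,0,0],"fingers":255},{"xyz":[0,0.97,-0.4],"dr":[0,0,0],"fingers":255},{"xyz":[0,0.97,-0.5],"dr":[0,0,0],"fingers":255},{"xyz":[0,0,-0.7],"dr":[0,0,0],"fingers":255},{"xyz":[0,0,-0.5],"dr":[0,0,0],"fingers":255},{"xyz":[0,0,-0.1],"dr":[0,0,0],"fingers":255},{"xyz":[0,0,0],"dr":[0,0,0],"fingers":255}])

```text
t: 8.98
eef_pos: [432.2, 63.0, 244.5]
eef_rot: [[0.032, 0.999, -0.001], [0.999, -0.032, 0.0], [0.0, -0.001, -1.0]]
wrist_force: [0.1, 0.3, 0.7]
width: 0.3
```

carry_out(steps=[{"xyz":[0.025,-0.2,0],"dr":[0,0,0],"fingers":255},{"xyz":[-0.008,-0.24,0],"dr":[0,0,0],"fingers":255},{"xyz":[-0.008,-0.24,0],"dr":[0,0,0],"fingers":255},{"xyz":[-0.008,-0.24,0],"dr":[0,0,0],"fingers":255},{"xyz":[-0.008,-0.24,0],"dr":[0,0,0],"fingers":255},{"xyz":[-0.008,-0.24,0],"dr":[0,0,0],"fingers":255},{"xyz":[-0.008,-0.24,0],"dr":[0,0,0],"fingers":255},{"xyz":[-0.008,-0.24,0],"dr":[0,0,0],"fingers":255},{"xyz":[-0.008,-0.24,0],"dr":[0,0,0],"fingers":255},{"xyz":[-0.008,-0.24,0],"dr":[0,0,0],"fingers":255},{"xyz":[-0.008,-0.24,0],"dr":[0,0,0],"fingers":255},{"xyz":[-0.008,-0.24,0],"dr":[0,0,0],"fingers":255},{"xyz":[-0.008,-0.24,0],"dr":[0,0,0],"fingers":255},{"xyz":[-0.008,-0.24,0],"dr":[0,0,0],"fingers":255},{"xyz":[-0.008,-0.24,0],"dr":[0,0,0],"fingers":255},{"xyz":[-0.008,-0.24,0],"dr":[0,0,0],"fingers":255},{"xyz":[-0.008,-0.24,0],"dr":[0,0,0],"fingers":255},{"xyz":[0,-0.06,0],"dr":[0,0,0],"fingers":255}])

```text
t: 11.22
eef_pos: [427.2, -142.9, 244.7]
eef_rot: [[0.033, 0.999, -0.0], [0.999, -0.033, 0.0], [-0.0, -0.0, -1.0]]
wrist_force: [0.0, 0.4, -0.1]
width: 0.6
```

carry_out(steps=[{"xyz":[0,0.2,0.6],"dr":[0,0,0],"fingers":255},{"xyz":[0,0,0.9],"dr":[0,0,0],"fingers":255},{"xyz":[0.1,0,0.9],"dr":[0,0,0],"fingers":255},{"xyz":[0,0,0],"dr":[0,0,0],"fingers":255}])

```text
t: 11.72
eef_pos: [433.6, -131.7, 368.1]
eef_rot: [[0.032, 0.999, 0.006], [0.999, -0.032, -0.002], [-0.002, 0.006, -1.0]]
wrist_force: [0.4, -0.0, -1.3]
width: 0.6
```

Run:
```python
from h import *
nuts('wrist',observe(),'w4');print('top');nuts('top',show='t4')
```

```text
nut? 459 [504.    7.5  64.4] [26.9 22.9] [25. 13. 13.]
nut? 520 [489.5 -47.7  64.1] [ 14.1 -32.7] [22. 22. 12.]
nut? 3351 [ 472.9 -122.8   66.9] [  -0.2 -108.2] [152.  41.  18.]
nut? 75 [ 482.3 -152.4   60.5] [  10.2 -137.6] [9. 5. 5.]
top
nut? 87 [502.   14.1  65.2] [24.7 29.5] [21. 21. 14.]
```

View pics/w4.png

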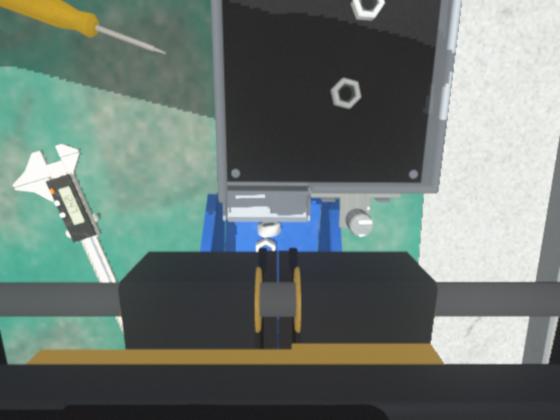

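Run:
```python
from h import *
s=observe();im,d=grab_frame('wrist');P=cloud('wrist',d,s)
for u,v in((262,229),(269,229),(276,229),(269,224),(269,234),(257,244),(265,240)): print(u,v,P[v,u].round(1),tr(P[v,u]),im[v,u])
save(cv2.resize(im[180:260,200:380],None,fx=4,fy=4,interpolation=cv2.INTER_CUBIC),'c4')
```

```text
262 229 [ 417.3 -165.    14.9] [ -54.4 -152.2] [184 188 187]
269 229 [ 424.1 -163.    21.9] [ -47.6 -150. ] [230 233 230]
276 229 [ 430.6 -163.3   21.6] [ -41.1 -150.1] [251 252 251]
269 224 [ 423.8 -163.     5.8] [ -47.9 -150. ] [146 150 150]
269 234 [ 423.9 -168.    21.6] [ -47.6 -155. ] [253 253 252]
257 244 [ 411.  -184.5    1.8] [ -60.  -171.9] [ 79 141 235]
265 240 [ 419.2 -180.     3.5] [ -52.  -167.1] [ 95 126 185]
```

View pics/c4.png

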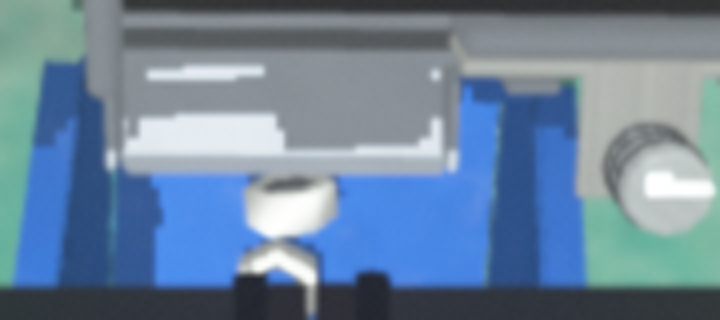

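Both nuts are in the bin, the second standing on edge at z about 22. Nut 2 at (488.9,-47.8) comes next: first sideways into line with the outlet.

carry_out(steps=[{"xyz":[0.8,0.85,0],"dr":[0,0,0],"fingers":255},{"xyz":[0.85,0.8,-0.4],"dr":[0,0,0],"fingers":255},{"xyz":[0,0,-0.9],"dr":[0,0,0],"fingers":255},{"xyz":[0,0,-0.7],"dr":[0,0,0],"fingers":255},{"xyz":[0,0,-0.4],"dr":[0,0,0],"fingers":255},{"xyz":[0,0,0],"dr":[0,0,0],"fingers":255}])

```text
t: 12.62
eef_pos: [513.9, -49.1, 242.4]
eef_rot: [[0.031, 1.0, -0.004], [1.0, -0.031, 0.001], [0.001, -0.004, -1.0]]
wrist_force: [0.3, 0.5, -0.4]
width: 0.5
```

carry_out(steps=[{"xyz":[-0.1,0.03,0],"dr":[0,0,0],"fingers":255},{"xyz":[-0.15,0.005,0],"dr":[0,0,0],"fingers":255},{"xyz":[-0.15,0.005,0],"dr":[0,0,0],"fingers":255},{"xyz":[-0.15,0.005,0],"dr":[0,0,0],"fingers":255},{"xyz":[-0.15,0.005,0],"dr":[0,0,0],"fingers":255},{"xyz":[-0.15,0.005,0],"dr":[0,0,0],"fingers":255},{"xyz":[-0.15,0.005,0],"dr":[0,0,0],"fingers":255},{"xyz":[-0.15,0.005,0],"dr":[0,0,0],"fingers":255},{"xyz":[-0.15,0.005,0],"dr":[0,0,0],"fingers":255},{"xyz":[0,0,0],"dr":[0,0,0],"fingers":255}])

```text
t: 13.88
eef_pos: [449.3, -46.0, 244.8]
eef_rot: [[0.032, 0.999, -0.0], [0.999, -0.032, -0.0], [-0.0, -0.0, -1.0]]
wrist_force: [0.9, -0.0, 0.6]
width: 0.5
```

carry_out(steps=[{"xyz":[0.1,0,0.3],"dr":[0,0,0],"fingers":255},{"xyz":[0.1,0,0.9],"dr":[0,0,0],"fingers":255},{"xyz":[0.66,0.58,0.2],"dr":[0,0,0],"fingers":255},{"xyz":[0.66,0.58,0],"dr":[0,0,0],"fingers":255},{"xyz":[0,0,-0.6],"dr":[0,0,0],"fingers":255},{"xyz":[0,0,-0.5],"dr":[0,0,0],"fingers":255},{"xyz":[0,0,-0.3],"dr":[0,0,0],"fingers":255},{"xyz":[0,0,0],"dr":[0,0,0],"fingers":255}])

```text
t: 14.88
eef_pos: [525.9, 11.9, 244.5]
eef_rot: [[0.032, 0.999, -0.001], [0.999, -0.032, 0.0], [0.0, -0.001, -1.0]]
wrist_force: [-0.7, -0.2, 0.9]
width: 0.4
```

carry_out(steps=[{"xyz":[-0.1,0.02,0],"dr":[0,0,0],"fingers":255},{"xyz":[-0.16,0.005,0],"dr":[0,0,0],"fingers":255},{"xyz":[-0.16,0.005,0],"dr":[0,0,0],"fingers":255},{"xyz":[-0.16,0.005,0],"dr":[0,0,0],"fingers":255},{"xyz":[-0.16,0.005,0],"dr":[0,0,0],"fingers":255},{"xyz":[-0.16,0.005,0],"dr":[0,0,0],"fingers":255},{"xyz":[-0.16,0.005,0],"dr":[0,0,0],"fingers":255},{"xyz":[-0.16,0.005,0],"dr":[0,0,0],"fingers":255},{"xyz":[-0.16,0.005,0],"dr":[0,0,0],"fingers":255},{"xyz":[-0.14,0.005,0],"dr":[0,0,0],"fingers":255},{"xyz":[0,0,0],"dr":[0,0,0],"fingers":255}])

```text
t: 16.25
eef_pos: [449.4, 15.2, 244.7]
eef_rot: [[0.032, 0.999, -0.0], [0.999, -0.032, -0.0], [-0.0, -0.0, -1.0]]
wrist_force: [0.1, -0.6, 0.8]
width: 0.6
```

carry_out(steps=[{"xyz":[0.1,0,0.3],"dr":[0,0,0],"fingers":255},{"xyz":[0.1,0,0.9],"dr":[0,0,0],"fingers":255},{"xyz":[0,-0.9,0.5],"dr":[0,0,0],"fingers":255},{"xyz":[0,-0.9,0.5],"dr":[0,0,0],"fingers":255},{"xyz":[0,-0.9,0.2],"dr":[0,0,0],"fingers":255},{"xyz":[0,0,0],"dr":[0,0,0],"fingers":255}])

```text
t: 17.0
eef_pos: [460.2, -123.3, 366.5]
eef_rot: [[0.038, 0.999, 0.002], [0.999, -0.038, -0.001], [-0.001, 0.002, -1.0]]
wrist_force: [0.7, -0.1, -0.5]
width: 0.2
```

Run:
```python
from h import *
nuts('wrist',observe(),'w5');print('top');nuts('top',show='t5')
```

```text
nut? 540 [429.   16.3  64. ] [-48.3  29.3] [21. 19. 12.]
nut? 475 [429.4 -44.6  63.9] [-46.1 -31.5] [21. 21. 12.]
nut? 3357 [ 472.9 -122.5   66.7] [  -0.2 -108. ] [152.  41.  17.]
nut? 72 [ 482.5 -151.8   60.8] [  10.4 -136.9] [9. 7. 6.]
top
nut? 88 [429.6  20.6  64.8] [-47.9  33.7] [19. 21. 13.]
```

carry_out(steps=[{"xyz":[-0.31,1.0,-0.3],"dr":[0,0,0],"fingers":255},{"xyz":[-0.3,1.0,-0.7],"dr":[0,0,0],"fingers":255},{"xyz":[0,0.04,-0.7],"dr":[0,0,0],"fingers":255},{"xyz":[0,0,-0.5],"dr":[0,0,0],"fingers":255},{"xyz":[0,0,-0.2],"dr":[0,0,0],"fingers":255},{"xyz":[0,0,0],"dr":[0,0,0],"fingers":255}])

```text
t: 17.85
eef_pos: [429.5, -17.4, 244.9]
eef_rot: [[0.031, 1.0, -0.001], [1.0, -0.031, 0.001], [0.001, -0.001, -1.0]]
wrist_force: [-0.3, -0.3, -0.2]
width: 0.6
```

carry_out(steps=[{"xyz":[-0.006,-0.2,0],"dr":[0,0,0],"fingers":255},{"xyz":[-0.006,-0.2,0],"dr":[0,0,0],"fingers":255},{"xyz":[-0.006,-0.2,0],"dr":[0,0,0],"fingers":255},{"xyz":[-0.006,-0.2,0],"dr":[0,0,0],"fingers":255},{"xyz":[-0.006,-0.2,0],"dr":[0,0,0],"fingers":255},{"xyz":[-0.006,-0.2,0],"dr":[0,0,0],"fingers":255},{"xyz":[-0.006,-0.2,0],"dr":[0,0,0],"fingers":255},{"xyz":[-0.006,-0.2,0],"dr":[0,0,0],"fingers":255},{"xyz":[-0.006,-0.2,0],"dr":[0,0,0],"fingers":255},{"xyz":[-0.006,-0.2,0],"dr":[0,0,0],"fingers":255},{"xyz":[-0.006,-0.2,0],"dr":[0,0,0],"fingers":255},{"xyz":[-0.006,-0.2,0],"dr":[0,0,0],"fingers":255},{"xyz":[0,-0.1,0],"dr":[0,0,0],"fingers":255},{"xyz":[0,0,0],"dr":[0,0,0],"fingers":255}])

```text
t: 19.6
eef_pos: [425.8, -143.3, 244.9]
eef_rot: [[0.033, 0.999, -0.0], [0.999, -0.033, 0.0], [0.0, -0.0, -1.0]]
wrist_force: [-0.2, 0.4, -0.1]
width: 0.5
```

carry_out(steps=[{"xyz":[0,0.2,0.5],"dr":[0,0,0],"fingers":255},{"xyz":[0,0.5,0.9],"dr":[0,0,0],"fingers":255},{"xyz":[0.04,1,0],"dr":[0,0,0],"fingers":255},{"xyz":[0.04,1,0],"dr":[0,0,0],"fingers":255},{"xyz":[0,1,0],"dr":[0,0,0],"fingers":255},{"xyz":[0,0.05,-0.6],"dr":[0,0,0],"fingers":255},{"xyz":[0,0,-0.5],"dr":[0,0,0],"fingers":255},{"xyz":[0,0,-0.3],"dr":[0,0,0],"fingers":255},{"xyz":[0,0,0],"dr":[0,0,0],"fingers":255}])

```text
t: 20.72
eef_pos: [429.5, 44.5, 244.3]
eef_rot: [[0.032, 0.999, -0.002], [0.999, -0.032, 0.0], [0.0, -0.002, -1.0]]
wrist_force: [0.7, 0.2, 0.2]
width: 0.1
```

carry_out(steps=[{"xyz":[-0.0065,-0.2,0],"dr":[0,0,0],"fingers":255},{"xyz":[-0.0065,-0.22,0],"dr":[0,0,0],"fingers":255},{"xyz":[-0.0065,-0.22,0],"dr":[0,0,0],"fingers":255},{"xyz":[-0.0065,-0.22,0],"dr":[0,0,0],"fingers":255},{"xyz":[-0.0065,-0.22,0],"dr":[0,0,0],"fingers":255},{"xyz":[-0.0065,-0.22,0],"dr":[0,0,0],"fingers":255},{"xyz":[-0.0065,-0.22,0],"dr":[0,0,0],"fingers":255},{"xyz":[-0.0065,-0.22,0],"dr":[0,0,0],"fingers":255},{"xyz":[-0.0065,-0.22,0],"dr":[0,0,0],"fingers":255},{"xyz":[-0.0065,-0.22,0],"dr":[0,0,0],"fingers":255},{"xyz":[-0.0065,-0.22,0],"dr":[0,0,0],"fingers":255},{"xyz":[-0.0065,-0.22,0],"dr":[0,0,0],"fingers":255},{"xyz":[-0.0065,-0.22,0],"dr":[0,0,0],"fingers":255},{"xyz":[-0.0065,-0.22,0],"dr":[0,0,0],"fingers":255},{"xyz":[-0.0065,-0.22,0],"dr":[0,0,0],"fingers":255},{"xyz":[-0.0065,-0.22,0],"dr":[0,0,0],"fingers":255},{"xyz":[-0.0065,-0.22,0],"dr":[0,0,0],"fingers":255},{"xyz":[0,-0.04,0],"dr":[0,0,0],"fingers":255},{"xyz":[0,0,0],"dr":[0,0,0],"fingers":255}])

```text
t: 23.1
eef_pos: [424.3, -143.5, 244.9]
eef_rot: [[0.032, 0.999, -0.0], [0.999, -0.032, 0.0], [0.0, -0.0, -1.0]]
wrist_force: [-0.2, 0.0, 0.3]
width: 0.3
```

carry_out(steps=[{"xyz":[0,0.2,0.5],"dr":[0,0,0],"fingers":255},{"xyz":[0,0.2,0.9],"dr":[0,0,0],"fingers":255},{"xyz":[0.9,0.2,0.9],"dr":[0,0,0],"fingers":255},{"xyz":[0.9,0.5,0.3],"dr":[0,0,0],"fingers":255},{"xyz":[0.3,0,0],"dr":[0,0,0],"fingers":255},{"xyz":[0,0,0],"dr":[0,0,0],"fingers":255}])

```text
t: 23.85
eef_pos: [528.1, -88.6, 372.7]
eef_rot: [[0.031, 1.0, -0.001], [1.0, -0.031, 0.001], [0.001, -0.001, -1.0]]
wrist_force: [-0.1, -0.6, -0.1]
width: 0.4
```

Run:
```python
from h import *
im,d,P=nuts('wrist',observe(),'w6');print('top');im2,_,_=nuts('top',show='t6')
a=cv2.resize(im,(400,300));b=cv2.resize(im2[150:300,180:400],(440,300),interpolation=cv2.INTER_CUBIC)
save(np.hstack([a,b])[:, :800],'m6')
```

```text
nut? 135 [402.2  55.   67.4] [-76.4  67.1] [ 2. 18. 15.]
nut? 38 [401.9  38.5  66.8] [-76.2  50.7] [ 2.  9. 11.]
nut? 2285 [ 472.9 -122.    66.9] [  -0.2 -107.4] [153.  39.  18.]
top
```

View pics/m6.png

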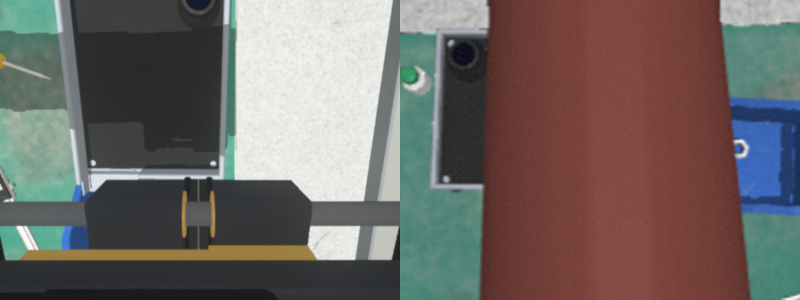

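carry_out(steps=[{"xyz":[-0.3,-0.9,0.5],"dr":[0,0,0],"fingers":255},{"xyz":[-0.5,-0.9,0.4],"dr":[0,0,0],"fingers":255},{"xyz":[-0.5,-0.9,0.2],"dr":[0,0,0],"fingers":255},{"xyz":[0,-0.9,0],"dr":[0,0,0],"fingers":255},{"xyz":[0,0,0],"dr":[0,0,0],"fingers":255}])

```text
t: 24.58
eef_pos: [460.4, -272.9, 427.9]
eef_rot: [[0.04, 0.999, -0.002], [0.999, -0.04, -0.001], [-0.001, -0.002, -1.0]]
wrist_force: [-0.6, 0.4, -0.8]
width: 0.4
```

Run:
```python
from h import *
s=observe();print(s['eef_pos'])
im,d=grab_frame('wrist');save(im,'w7')
```

```text
[ 460.44086679 -272.91741865  427.9077788 ]
```

View pics/w7.png

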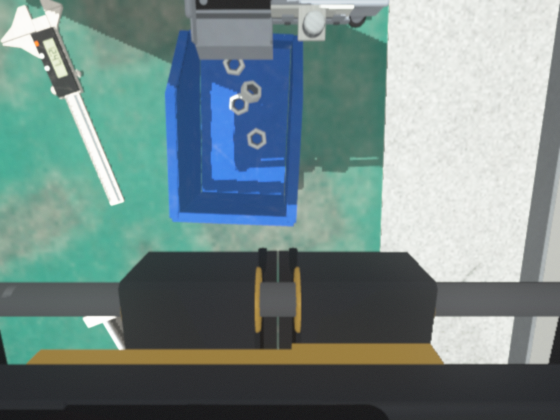

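All four nuts lie in the bin, at pixels (234,66), (251,91), (239,104) and (257,139). Now closing the shutter from the +x side of the post.

carry_out(steps=[{"xyz":[0.44,0.9,-0.2],"dr":[0,0,0],"fingers":255},{"xyz":[0.44,0.9,-0.2],"dr":[0,0,0],"fingers":255},{"xyz":[0.44,0.9,-0.2],"dr":[0,0,0],"fingers":255},{"xyz":[0,0,-0.8],"dr":[0,0,0],"fingers":255},{"xyz":[0,0,-0.8],"dr":[0,0,0],"fingers":255},{"xyz":[0,0,-0.4],"dr":[0,0,0],"fingers":255},{"xyz":[0,0,0],"dr":[0,0,0],"fingers":255}])

```text
t: 25.5
eef_pos: [527.8, -132.6, 297.2]
eef_rot: [[0.031, 1.0, -0.003], [1.0, -0.031, 0.001], [0.001, -0.003, -1.0]]
wrist_force: [0.4, 0.7, -0.1]
width: 0.4
```

carry_out(steps=[{"xyz":[0,-0.08,-0.44],"dr":[0,0,0],"fingers":255},{"xyz":[0,0,0],"dr":[0,0,0],"fingers":255},{"xyz":[-0.16,0.005,0],"dr":[0,0,0],"fingers":255},{"xyz":[-0.16,0.005,0],"dr":[0,0,0],"fingers":255},{"xyz":[-0.16,0.005,0],"dr":[0,0,0],"fingers":255},{"xyz":[-0.16,0.005,0],"dr":[0,0,0],"fingers":255},{"xyz":[-0.16,0.005,0],"dr":[0,0,0],"fingers":255},{"xyz":[-0.16,0.005,0],"dr":[0,0,0],"fingers":255},{"xyz":[-0.16,0.005,0],"dr":[0,0,0],"fingers":255},{"xyz":[-0.16,0.005,0],"dr":[0,0,0],"fingers":255},{"xyz":[-0.16,0.005,0],"dr":[0,0,0],"fingers":255},{"xyz":[-0.16,0.005,0],"dr":[0,0,0],"fingers":255},{"xyz":[0,0,0],"dr":[0,0,0],"fingers":255}])

```text
t: 27.12
eef_pos: [448.1, -135.5, 276.4]
eef_rot: [[0.033, 0.999, -0.001], [0.999, -0.033, -0.0], [-0.0, -0.001, -1.0]]
wrist_force: [0.7, -0.2, -0.1]
width: 0.6
```

carry_out(steps=[{"xyz":[-0.04,0,0],"dr":[0,0,0],"fingers":255},{"xyz":[-0.04,0,0],"dr":[0,0,0],"fingers":255}])

```text
t: 27.38
eef_pos: [445.0, -135.4, 276.5]
eef_rot: [[0.032, 0.999, 0.0], [0.999, -0.032, 0.0], [0.0, 0.0, -1.0]]
wrist_force: [2.2, -0.3, -1.2]
width: 0.7
```

carry_out(steps=[{"xyz":[-0.03,0,0],"dr":[0,0,0],"fingers":255}])

```text
t: 27.5
eef_pos: [443.5, -135.3, 276.5]
eef_rot: [[0.032, 0.999, 0.0], [0.999, -0.032, 0.0], [0.0, 0.0, -1.0]]
wrist_force: [5.7, -0.5, -3.0]
width: 0.3
```

carry_out(steps=[{"xyz":[-0.03,0,0],"dr":[0,0,0],"fingers":255}])

```text
t: 27.62
eef_pos: [442.8, -135.3, 276.8]
eef_rot: [[0.032, 0.999, 0.003], [0.999, -0.032, -0.0], [0.0, 0.003, -1.0]]
wrist_force: [10.2, -0.3, -9.2]
width: 0.5
```

carry_out(steps=[{"xyz":[-0.02,0,0],"dr":[0,0,0],"fingers":255}])

```text
t: 27.75
eef_pos: [442.3, -135.2, 276.9]
eef_rot: [[0.032, 0.999, 0.005], [0.999, -0.032, -0.0], [0.0, 0.005, -1.0]]
wrist_force: [14.9, -1.4, -13.4]
width: 0.8
```

carry_out(steps=[{"xyz":[0.2,0,0],"dr":[0,0,0],"fingers":255},{"xyz":[0.2,0,0.6],"dr":[0,0,0],"fingers":255},{"xyz":[0.1,-0.5,0.9],"dr":[0,0,0],"fingers":255},{"xyz":[0,-1,0.9],"dr":[0,0,0],"fingers":255},{"xyz":[0,-0.6,0.6],"dr":[0,0,0],"fingers":255},{"xyz":[0,0,0],"dr":[0,0,0],"fingers":255},{"xyz":[0,0,0],"dr":[0,0,0],"fingers":255}])

```text
t: 28.62
eef_pos: [466.0, -236.0, 422.5]
eef_rot: [[0.032, 0.999, -0.001], [0.999, -0.032, 0.001], [0.001, -0.001, -1.0]]
wrist_force: [0.2, 0.6, -0.9]
width: 0.7
```

Run:
```python
from h import *
s=observe();print(s['t'],s['eef_pos'],s['wrist_force'])
im,d=grab_frame('wrist');P=cloud('wrist',d,s);save(im,'w8')
m=(P[...,2]>105)&(P[...,2]<115)&(tr(P)[...,1]>-135)&(tr(P)[...,1]<-105);b=P[m];print('post',m.sum(),tr((b.min(0)+b.max(0))/2))
```

```text
28.625 [ 465.96267369 -236.02471916  422.53719397] [ 0.17928353  0.5802666  -0.87102133]
post 371 [ -45.3 -121.8]
```

View pics/w8.png

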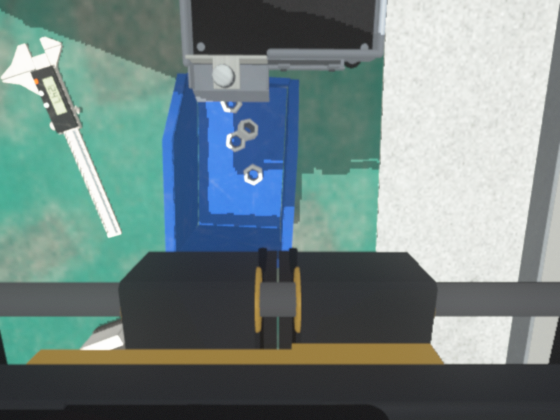

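The post is at tray x = -45.3, which is 65.9 mm from where it stood fully open, so the shutter is shut. The four nuts lie in the bin and the arm is clear.

```bash
python3 -c "
from plant import finish_job;print(finish_job())"
```

```text
the job is handed in; nothing more can be done
None
```

The job is done and handed in at about 28.6 s of the 64 s allowed. With the closed fingertips I pushed the shutter open to its stop and swept the four nuts over the spout one at a time. Nuts 1 and 2 were first pushed sideways into line with the outlet. Then I pushed the shutter shut to its stop.

My last checks:
- **Shutter:** the post measured at tray x = +20.6 mm open and -45.3 mm shut. That is 65.9 mm of the 66 mm travel, and a stop was felt at each end with about 15–24 N at the wrist.
- **Nuts:** the wrist camera showed all four lying in the bin. None showed on the tray in the last look before closing.
- **Arm:** clear of everything and reading almost no force.
- **Bin, loupe and bottle:** I never touched them knowingly and they look in place in the pictures. I did not measure their final positions.

No check failed. The closed fingertips proved about 18 mm wide instead of the 30 mm I had assumed from the finger sizes, so the opening push went about 6 mm further than planned.

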